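Clear the drill table and wind it to the set stop

ROBOT

A 6-joint arm with a two-finger parallel gripper is mounted at the origin on a cart in front of the work surface, level with it; the furniture and walls round the work are solid. World frame = base frame: x ahead of the robot, y to its left, z up, the work surface at z = 0. Lengths are in m, angles in rad, forces in N, time in s.
With the tool pointing down it reaches from about 0.3 to 0.85 m from the base axis. Payload 4.2 kg.
Tool frame: the origin (TCP) lies on the centre line of the jaws, within the pads' length; the fingertips stand 11 mm ahead of it and the grasp point (between the pads) lies 8 mm behind it (ctrl.tip_extent is the z of the fingertips in the tool frame, in m); z points along the fingers, y is the line along which they close (so a half turn about z gives the same grasp; the last joint's range is limited). The gripper opens to 91 mm and grips with 3 to 60 N. Pads are 32 mm wide; open, the fingers measure 118 mm over their backs; the gripper's body (76 mm by 178 mm) begins 60 mm behind the grasp point.
Start: joints at [1.254, 0.32, 1.565, -0, 1.257, -0.02], TCP at [0.168, 0.55, 0.225] pointing down, gripper open.
Joint ranges: [-3.11, 3.11], [-0.84, 2.01], [0.21, 2.61], [-1.34, 4.49], [0.05, 2.63], [-2.56, 2.56]. Speed limits (rad/s): [2.57, 2.57, 3.14, 3.14, 3.14, 3.14].

INTERFACE

Orientations are given as a 3x3 rotation matrix whose columns are the frame's x, y, z axes.
In Python, from plant import ctrl, vision, close_job gives the robot as it stands.
- The arm moves only by the tool servo_tool, never from a script. Its argument "steps" is one flat list of numbers, 7 for each row, row after row: the shift along the tool's x, y, z in cm, then the turn, a rotation vector about the tool's x, y, z in rad, then the opening, from 0 (shut) to 1 (fully open). In form: [tx, ty, tz, rx, ry, rz, jaw, tx, ty, tz, rx, ry, rz, jaw, ...]. A call has exactly 10 rows; each row shifts and turns the commanded pose from where the row before left it, along the tool's axes as they then stand; what a row does not reach is not made up. A row lasts 1/10 s, in which the tool goes at most 50 mm and 8.59 degrees, less where a joint would pass 70% of its speed; a pose out of reach is approached as far as the arm can. A call with a gripper value outside its range is refused whole. The fingers move at their own pace and stop on an object; "force" is the grip in N (left out, the last holds). Time passes only in rows, so rows that do not move let the fingers close, or fill a call up. It gives the time, the measured TCP pose, the force, the opening and the grip force at its end, in the units of the state.
- ctrl.get_state(): the state, without advancing time (a new reading comes with each control period).
- vision.camera(name): name is "scene" or "top"; returns a dict with "pixels" (420x560x3 uint8, red, green, blue), "fov_y" (degrees; the focal length in pixels is half the picture's height over the tangent of half this angle, whatever the lens; pixels are square), "cx", "cy" (the principal point, pixels), "k1" (the pictures are not rectified: a ray, as slopes to the right and down, at radius r is drawn at 1 + k1 r^2 times it, then the intrinsics apply), "xyz" and "attitude" of the camera in the world. Camera axes: x right, y up, looking along -z (the intrinsics and any distortion apply to the point x, -y, -z); pixel columns grow to the right and rows downward; lengths in m; the calibration is good to about 2 mm. A picture is of the moment at which its call begins. There is no depth.
- close_job(): hands the job in; it is judged then, once.
The state is a dict: "t": time; "qpos": joint angles; "qd": joint speeds; "effort": joint torques, N m; "position": TCP position; "eef_rot": TCP orientation; "wrist_force": force on the tool from outside, world axes, zero at the start; "wrist_torque": the same for the moment, N m; "opening": opening from 0.0 (shut) to 1.0 (fully open); "grip_force": force on a finger pad.
Only numpy, scipy, OpenCV 4.12 (cv2) and the standard library are available. Lean on these libraries where they do the work, as an engineer would, in place of code of your own. Each camera call takes 0.05 s, during which the arm holds its last target. There are 200 camera calls.

TASK

Lift the coolant pot off the drill's table by its handle and set it down gently, upright, wholly on the plywood board beside the machine. Then turn the handwheel at the front until the table's pointer stands opposite the notch in the stop on the scale rail, and let go. Do not disturb the vise, the chuck key or the drill bit lying about.

Things in the scene. Friction and masses are not known exactly. Their poses are not given: they have to be found in the camera images.
- mill: Grey bench drill with a sliding table, bolted down. Origin on the bench top under the middle of the table's starting place; x points from the handwheel (front) to the column (rear), y to its left, z up. Base 150 mm wide, from x = -130 to +190 mm; column behind x = 106 mm.
- table_top (a point): Centre of the top face of the steel sliding table, 100 mm above the bench: a plate 120 (along the mill's x) x 200 (y) mm with two T-slots. It slides along the mill's x.
- head_edge (a point): Middle of the lower front edge of the grey drill head that hangs over the table, 260 mm above the bench, 45 mm in front of the mill's origin; axes as the mill's. The head is 96 mm wide, reaches up to z = 420 mm; the chuck under it (38 mm thick, 75 mm behind this edge) ends at z = 206 mm. The head bars the way straight above the pot's handle: lean the tool back to the front by 30 to 40 degrees.
- wheel_hub (a point): Centre of the dark three-spoke handwheel, 75 mm above the bench; axes as the mill's, the wheel turns about x. Plain round rim, no crank handle: rim centre line at radius 55 mm, section 14 mm round; spokes 9 mm; hub 32 mm across, 26 mm long. Behind it the shaft is free for 34 mm, then a dial collar (42 mm across) and a bearing block (52 mm behind, 99 mm high). Stiff, stays where left.
- handwheel (a joint): Angle of the handwheel (rad), zero as built; it grows when the wheel is turned clockwise as seen from the front (the top of the rim goes to the right), which drives the table away from the wheel, 60 mm per full turn.
- table (a joint): Travel of the table (m), growing away from the handwheel; 0.06 m at the far end.
- pointer (a point): Tip of the small dark pointer on the right-hand (-y) edge of the table, 113 mm to the right of the table's centre line, 96 mm above the bench. It moves with the table.
- notch (a point): The 4 mm notch in the dark steel stop (22 x 20 x 20 mm block with a thumbscrew) clamped on the scale rail on the mill's right-hand side; the point is at the notch's inner end facing the pointer, 96 mm above the bench. Axes as the mill's. Pointer and notch are in line when their x along the mill is equal.
- pot: Aluminium coolant pot, empty, open at the top, 75 mm high, 62 mm across the foot and 72 mm at the rim, about 0.2 kg; origin at the centre of its underside, z up; its handle stands out to the pot's own -x.
- pot_grip (a point): Middle of the upright part of the pot's handle, 66 mm from the pot's axis, 50 mm above its underside; axes as the pot's. The handle is an aluminium strap 14 mm wide (along the pot's y) and 5 mm thick, its upright part 41 mm long, 27 to 30 mm clear of the pot's wall.
- board: Square-edged plywood board 150 (x) x 160 (y) x 18 mm, lying flat on the bench to the left of the mill; it does not slide. Origin at the centre of its underside.
- board_top (a point): Centre of the board's top face, 18 mm above the bench; axes as the board's.
- chuck_key: Steel chuck key, 65 x 60 x 21 mm, lying loose beside the mill; leave it alone.
- drill_bit: Twist drill 10 mm thick and 128 mm long, lying loose beside the mill; leave it alone.
- drill_vise: Small blue drill vise, 147 x 70 x 36 mm, standing loose on the bench to the right; leave it alone.

How it is judged:
On the way, in this order (a step that is already met when the one before it is completed fails the run):
1. the pot stands upright, wholly on the plywood board, let go (x of pot in the frame of board_top between -0.046 and 0.046 m and y of pot in the frame of board_top between -0.051 and 0.051 m and z of pot in the frame of board_top below 0.005 m and angle between pot's own z axis and vertical below 0.08 rad and contact force between the fingers and pot below 0.1 N), for 0.2 s.
2. the handwheel has brought the pointer opposite the notch (x of pointer in the frame of notch between -0.0025 and 0.0025 m), for 0.3 s.
At the end, for the whole second after the job is handed in: The pot stands upright (within 0.08 rad) and still with its foot wholly on the plywood board (its centre within about 46 mm along the board's x and 51 mm along its y of the board's middle), and the pointer is within 2.5 mm of the middle of the notch along the mill, the table at rest (all of step 2 and x of pot in the frame of board_top between -0.046 and 0.046 m and y of pot in the frame of board_top between -0.051 and 0.051 m and z of pot in the frame of board_top below 0.005 m and angle between pot's own z axis and vertical below 0.08 rad and linear speed of pot below 0.02 m/s and velocity of joint table between -0.002 and 0.002 m/s); the robot touches nothing.
It fails at once if the pot is dropped (falls freely more than about 2 cm) (linear speed of pot above 0.6 m/s and contact force between pot and anything else below 0.05 N).
It fails at once if the pot is knocked over (angle between pot's own z axis and vertical above 0.7 rad).
It fails at once if the vise, the chuck key or the drill bit is shifted by more than 25 mm (distance of any of chuck_key, drill_bit, drill_vise from where it was at the start of the episode above 0.025 m).
It also fails if it takes over 72 s, if anything falls off the work surface, if the arm or the gripper's body presses on something with over 40 N, if the wrist force passes 120 N, or if a joint passes its speed limit or range.

## Working session

There is one attempt and no reset: what is moved stays moved. The work goes in short steps, Python scripts to look and compute and a tool call to move; the robot and the scene stay as the last step left them, time stands still between calls to the robot, and variables do not carry over. Pictures are saved under pics/ and viewed, at most 10 in all, crops included, and the job is handed in when it is done.

Besides the shell and the picture viewer there is one more tool, called after "Call:" by a JSON object that holds its "name" and its "arguments". servo_tool: Moves the arm, as the interface text tells. Its arguments: {"type":"object","properties":{"steps":{"type":"array","items":{"type":"number"}},"force":{"type":"number"}},"required":["steps"]}

```bash
mkdir -p pics
cat > h.py <<'E'
import numpy as np, cv2
from plant import ctrl, vision, close_job
def cam(n, save=None):
    c=vision.camera(n)
    if save: cv2.imwrite('pics/'+save, c['pixels'][:,:,::-1])
    return c
def K(c):
    f=c['pixels'].shape[0]/2/np.tan(np.radians(c['fov_y'])/2)
    return np.array([[f,0,c['cx']],[0,f,c['cy']],[0,0,1]]), np.array([c['k1'],0,0,0,0.])
def ray(c,u,v):
    k,d=K(c); p=cv2.undistortPointsIter(np.array([[[u,v]]],float),k,d,None,None,(3,50,1e-10))[0,0]
    r=np.array(c['attitude'])@np.array([p[0],-p[1],-1]); return np.array(c['xyz']),r/np.linalg.norm(r)
def plane(c,u,v,z):
    o,r=ray(c,u,v); return o+r*(z-o[2])/r[2]
def tri(c1,p1,c2,p2):
    o1,r1=ray(c1,*p1);o2,r2=ray(c2,*p2)
    s=np.linalg.lstsq(np.c_[r1,-r2],o2-o1,rcond=None)[0]
    a=o1+s[0]*r1;b=o2+s[1]*r2; return (a+b)/2,np.linalg.norm(a-b)
def proj(c,P):
    k,d=K(c); q=(np.atleast_2d(P)-c['xyz'])@np.array(c['attitude']); q=q*[1,-1,-1]
    return cv2.projectPoints(q,np.zeros(3),np.zeros(3),k,d)[0][:,0]
E
python3 - <<'E'
from h import *
for n in('scene','top'):
    c=cam(n,n+'0.png'); print(n,c['fov_y'],c['cx'],c['cy'],c['k1'],np.round(c['xyz'],3),np.round(c['attitude'],3).tolist())
    cv2.imwrite(f'pics/{n}0b.png',cv2.resize(c['pixels'][:,:,::-1],(800,600),interpolation=cv2.INTER_CUBIC))
s=ctrl.get_state();print(s)
E
```

```text
scene 47.163888650527646 275.5873570499867 213.01960819243243 -0.07401882029614093 [-0.139 -0.747  0.859] [[0.695, 0.401, -0.597], [-0.719, 0.382, -0.581], [-0.005, 0.833, 0.554]]
top 47.234765374791714 277.77428433056775 213.2417947475135 -0.06137018690459876 [0.242 0.053 1.421] [[-0.296, 0.919, -0.261], [-0.955, -0.285, 0.081], [-0.0, 0.273, 0.962]]
{'t': 0.1, 'qpos': array([ 1.25395831e+00,  3.20258911e-01,  1.56555599e+00, -2.62396595e-05,
        1.25741789e+00, -1.99896278e-02]), 'qd': array([-0.00052247, -0.00328023, -0.00407509, -0.00072297,  0.00025055,
        0.00061214]), 'effort': array([ 2.39769775e-03, -4.13335025e+01, -2.32508987e+01,  7.28854048e-02,
        4.22299665e-02, -7.24028769e-05]), 'position': array([0.16805631, 0.54943294, 0.22418698]), 'eef_rot': array([[-9.56265479e-01,  2.92499736e-01, -4.87287677e-04],
       [ 2.92500142e-01,  9.56264197e-01, -1.56627712e-03],
       [ 7.84011593e-06, -1.64030845e-03, -9.99998655e-01]]), 'wrist_force': array([ 0.23955301, -0.48329136,  0.26949758]), 'wrist_torque': array([ 0.00952053, -0.01650353, -0.02839599]), 'grip_force': 0.0, 'opening': 0.997412989928673}
```

View pics/scene0b.png

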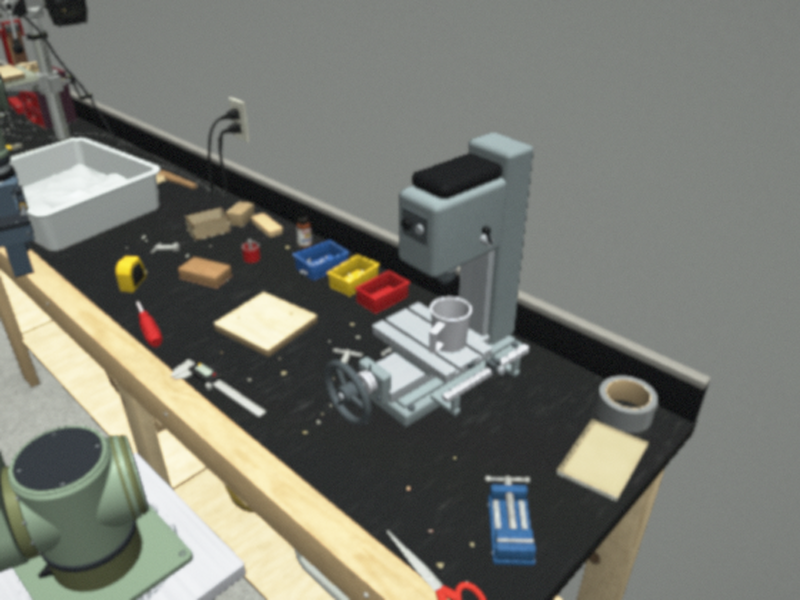

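View pics/top0b.png

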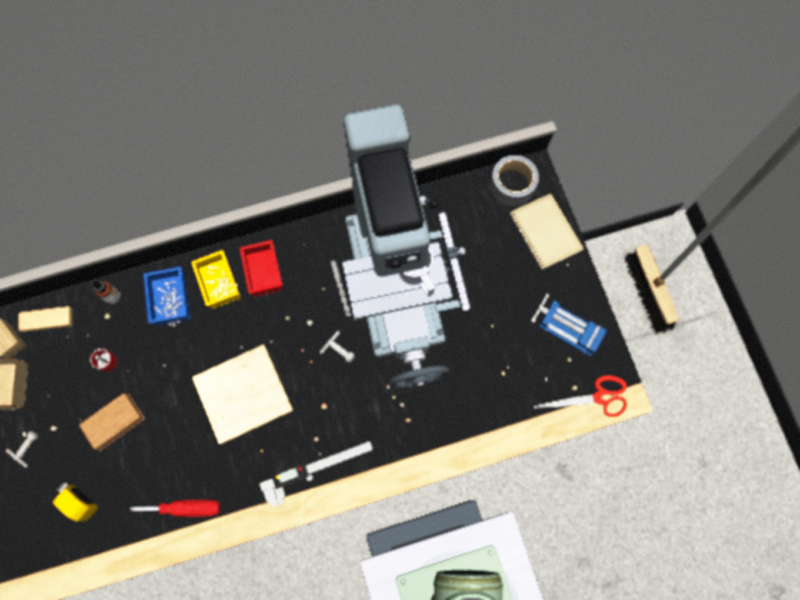

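The scene view shows the mill with the handwheel (350,390), the pot (450,320), the board (265,320) and the vise (510,520). The top view shows the board (242,393), the chuck key (338,347), the wheel (418,377) and the pot handle (428,282). Next I'll view crops.

Run:
```python
import cv2
a=cv2.imread('pics/top0.png')[145:275,225:340]; cv2.imwrite('pics/tc.png',cv2.resize(a,None,fx=4.6,fy=4.6,interpolation=cv2.INTER_CUBIC))
a=cv2.imread('pics/scene0.png')[195:300,220:375]; cv2.imwrite('pics/sc.png',cv2.resize(a,None,fx=5,fy=5,interpolation=cv2.INTER_CUBIC))
```

```text
(no output)
```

View pics/tc.png

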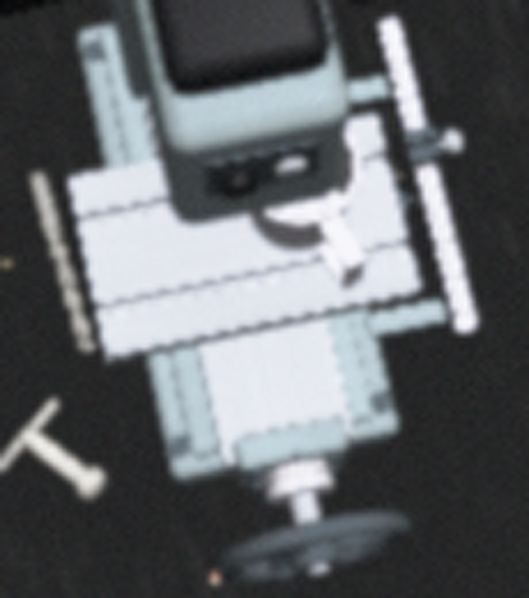

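View pics/sc.png

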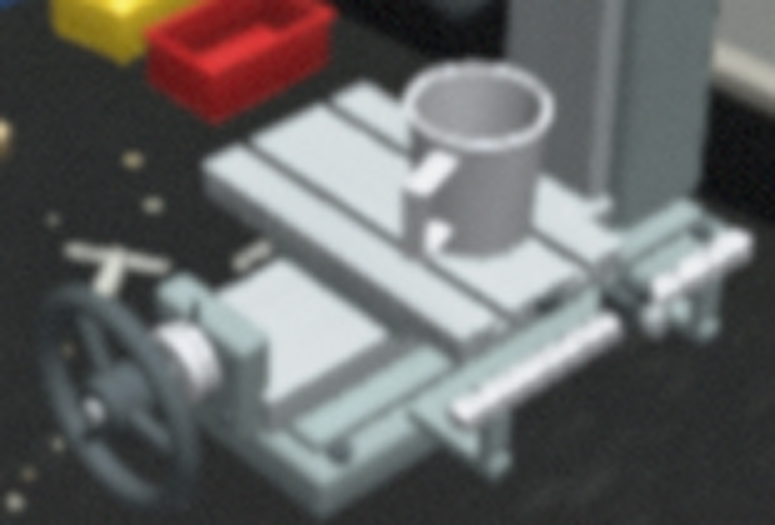

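The top crop shows the table corners FL (107,358), FR (420,290), RL (70,178) and RR (383,115), the handle (343,250), the stop (428,145) and the drill bit (62,265). The scene crop shows the pot rim centred at (479,107), the handle's upright at (415,215), the wheel hub at (120,398) and the table FL corner at (205,163).

```bash
cat > m.py <<'E'
from h import *
T=lambda x,y:((x+.5)/4.6-.5+225,(y+.5)/4.6-.5+145)
S=lambda x,y:((x+.5)/5-.5+220,(y+.5)/5-.5+195)
B=lambda x,y:((x+.5)/1.42857-.5,(y+.5)/1.42857-.5)
E
python3 - <<'E'
from m import *
ct=cam('top');cs=cam('scene')
P={}
for n,t in dict(FL=(107,358),FR=(421,290),RL=(70,178),RR=(383,115)).items(): print(n,plane(ct,*T(*t),.1).round(4))
for n,t in dict(FL=(205,163),FR=(466,340),RL=(365,83)).items(): print('s',n,plane(cs,*S(*t),.1).round(4))
print('tri FL,RL,FR',tri(ct,T(107,358),cs,S(205,163)),tri(ct,T(70,178),cs,S(365,83)),tri(ct,T(421,290),cs,S(466,340)))
print('rim',plane(cs,*S(479,107),.175))
print('handle top front',tri(ct,T(342,255),cs,S(420,185)), plane(cs,*S(428,175),.17))
print('hub front tri',tri(ct,T(318,568),cs,S(95,408)))
print('stop',plane(ct,*T(425,148),.1),'screw',tri(ct,T(455,141),cs,S(655,320)))
print('bit',[plane(ct,*T(*p),.005).round(3) for p in((40,175),(85,348))])
print('key',[plane(ct,*T(*p),.008).round(3) for p in((55,403),(0,468),(92,482))])
# board contour
for c,r in((ct,(120,230,220,320)),(cs,(140,195,240,255))):
    im=c['pixels'];h=cv2.cvtColor(im,cv2.COLOR_RGB2HSV);m=((h[...,1]>35)&(h[...,2]>120)).astype('uint8')
    z=np.zeros_like(m);z[r[1]:r[3],r[0]:r[2]]=m[r[1]:r[3],r[0]:r[2]]
    cn=max(cv2.findContours(z,0,2)[0],key=cv2.contourArea);print(cv2.contourArea(cn))
    q=cv2.approxPolyDP(cn,6,True)[:,0]
    for p in q: print(p,plane(c,*p,.018).round(4))
E
```

```text
FL [0.5997 0.0313 0.1   ]
FR [ 0.5838 -0.1681  0.1   ]
RL [0.7198 0.0207 0.1   ]
RR [ 0.7015 -0.1819  0.1   ]
s FL [0.5998 0.0298 0.1   ]
s FR [ 0.5828 -0.1712  0.1   ]
s RL [0.7186 0.02   0.1   ]
tri FL,RL,FR (array([0.60040807, 0.03103318, 0.09890337]), np.float64(0.0009436705548540007)) (array([0.71991085, 0.02084694, 0.09908848]), np.float64(0.0005090095606399925)) (array([ 0.58494928, -0.16891961,  0.09719446]), np.float64(0.0010862641276393155))
rim [ 0.65743848 -0.11268534  0.175     ]
handle top front (array([ 0.60378319, -0.12026   ,  0.1578621 ]), np.float64(0.00042474824699578)) [ 0.60016487 -0.12848367  0.17      ]
hub front tri (array([ 0.43981565, -0.05534013,  0.07608281]), np.float64(0.00017459755928979573))
stop [ 0.6723438 -0.2004426  0.1      ] screw (array([ 0.67393828, -0.22178266,  0.08798169]), np.float64(0.002743484578673296))
bit [array([0.762, 0.037, 0.005]), array([0.636, 0.042, 0.005])]
key [array([0.605, 0.071, 0.008]), array([0.574, 0.117, 0.008]), array([0.547, 0.063, 0.008])]
2847.5
[184 241] [0.6234 0.2291 0.018 ]
[135 263] [0.6016 0.3854 0.018 ]
[153 310] [0.4518 0.3659 0.018 ]
[204 287] [0.4727 0.2071 0.018 ]
1606.0
[150 225] [0.4535 0.3671 0.018 ]
[188 246] [0.4701 0.1979 0.018 ]
[221 220] [0.622  0.2298 0.018 ]
[183 204] [0.5964 0.3902 0.018 ]
```

Run:
```python
import cv2,numpy as np
t=cv2.imread('pics/top0.png');s=cv2.imread('pics/scene0.png')
def g(a,x,y): return cv2.resize(a[y:y+30,x:x+40],(400,300),interpolation=cv2.INTER_CUBIC)
def e(a): return cv2.normalize(a,None,0,255,cv2.NORM_MINMAX)
o=np.vstack([np.hstack([e(g(t,280,182)),e(g(s,295,206))]),np.hstack([e(g(t,298,162)),e(g(s,315,238))])])
cv2.imwrite('pics/tiles.png',o)
```

```text
(no output)
```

View pics/tiles.png

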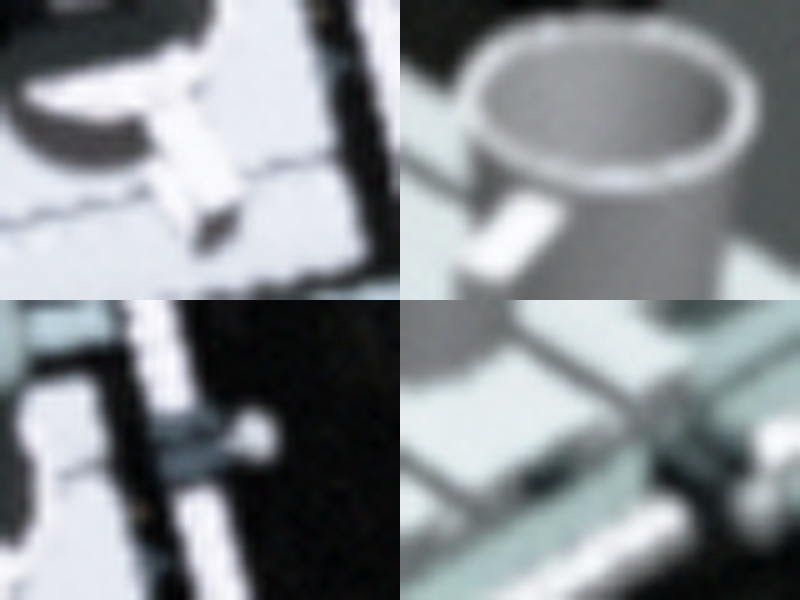

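Tile 1 shows the handle strap's mid-line running (171,109)->(219,201). Tile 2 shows it running (152,201)->(81,266). Tile 3 shows the stop at (160–230, 412–480) with the notch line at about y=440, and a faint pointer at about (150,520). Tile 4 shows the pointer as a dark blob at (145,175) and the stop at (290,145).

Run:
```python
from m import *
ct=cam('top');cs=cam('scene')
q=lambda x,y,ox,oy:((x+.5)/10-.5+ox,(y+.5)/10-.5+oy)
t1=lambda x,y:q(x,y,280,182);t2=lambda x,y:q(x,y,295,206);t3=lambda x,y:q(x,y,298,162);t4=lambda x,y:q(x,y,315,238)
print('strap front tri',tri(ct,t1(219,201),cs,t2(81,266)))
print('strap rear',plane(ct,*t1(171,109),.173).round(4),'front',plane(ct,*t1(219,201),.173).round(4))
print('scene rear',plane(cs,*t2(152,201),.173).round(4),'front',plane(cs,*t2(81,266),.173).round(4))
# rim: outer ellipse extents tile2: points
pts=[t2(*p) for p in((55,110),(358,105),(205,14),(215,188),(90,45),(320,35),(110,165),(320,160))]
W=np.array([plane(cs,*p,.175)[:2] for p in pts])
A=np.c_[2*W,np.ones(8)];r=np.linalg.lstsq(A,(W**2).sum(1),rcond=None)[0];print('rim fit',r[:2],np.sqrt(r[2]+r[:2]@r[:2]))
o=np.array([.6512,-.0745]);ex=np.array([.9964,-.0854]);ey=np.array([.0854,.9964])
w=lambda x,y,z:np.r_[o+x*ex+y*ey,z]
mill=lambda P:np.round([(P[:2]-o)@ex,(P[:2]-o)@ey],4)
for x in(-.02,0,.02):
  a=proj(ct,w(x,-.113,.096))[0];b=proj(cs,w(x,-.113,.096))[0]
  print(x,'tile3',(a-[298,162])*10,'tile4',(b-[315,238])*10)
print('pointer',mill(plane(ct,*t3(145,212),.096)),mill(plane(ct,*t3(152,258),.096)),mill(plane(cs,*t4(145,175),.096)))
print('stop edges',[mill(plane(ct,*t3(*p),.106)) for p in((150,120),(160,180),(215,105),(230,170),(160,142),(195,135))])
print('stop scene',[mill(plane(cs,*t4(*p),.1)) for p in((290,145),(320,130),(270,160))])
```

```text
strap front tri (array([ 0.5956942 , -0.1245031 ,  0.16267721]), np.float64(0.000264620433838803))
strap rear [ 0.6219 -0.1187  0.173 ] front [ 0.5929 -0.1231  0.173 ]
scene rear [ 0.6174 -0.1283  0.173 ] front [ 0.5847 -0.1337  0.173 ]
rim fit [ 0.66007848 -0.1105995 ] 0.039518797141731045
-0.02 tile3 [195.30394306 324.09106951] tile4 [120.974489  211.5822583]
0 tile3 [179.10806619 260.2997113 ] tile4 [176.00108983 178.34740702]
0.02 tile3 [163.02820416 197.00535842] tile4 [230.02146656 145.70028986]
pointer [ 0.0182 -0.1058] [ 0.004  -0.1045] [-0.0044 -0.1049]
stop edges [array([ 0.0423, -0.1124]), array([ 0.0236, -0.1109]), array([ 0.0428, -0.132 ]), array([ 0.0223, -0.1315]), array([ 0.035 , -0.1136]), array([ 0.035 , -0.1241])]
stop scene [array([ 0.0282, -0.1242]), array([ 0.0385, -0.1251]), array([ 0.0199, -0.125 ])]
```

Call:
{"name": "servo_tool", "arguments": {"steps": [-2.5,-2.84,-0.28,0,0,0,1,-2.5,-2.84,-0.28,0,0,0,1,-2.5,-2.84,-0.28,0,0,0,1,-2.5,-2.84,-0.28,0,0,0,1,-2.5,-2.84,-0.28,0,0,0,1,-2.5,-2.84,-0.28,0,0,0,1,-2.5,-2.84,-0.28,0,0,0,1,-2.5,-2.84,-0.28,0,0,0,1,-2.5,-2.84,-0.28,0,0,0,1,-2.5,-2.84,-0.28,0,0,0,1]}}

```text
t: 1.3
position: [0.3245, 0.2037, 0.2532]
eef_rot: [[-0.956, 0.292, 0.001], [0.292, 0.956, 0.0], [-0.001, 0.001, -1.0]]
wrist_force: [0.6, 0.3, -0.4]
opening: 0.997
grip_force: 0.0
```

Call:
{"name": "servo_tool", "arguments": {"steps": [-2.5,-2.84,-0.28,0,0,0,1,-2.5,-2.84,-0.28,0,0,0,1,-2.5,-2.84,-0.28,0,0,0,1,-2.5,-2.84,-0.28,0,0,0,1,-2.5,-2.84,-0.28,0,0,0,1,-2.5,-2.84,-0.28,0,0,0,1,-2.5,-2.84,-0.28,0,0,0,1,-2.5,-2.84,-0.28,0,0,0,1,-2.5,-2.84,-0.28,0,0,0,1,-2.5,-2.84,-0.28,0,0,0,1]}}

```text
t: 2.3
position: [0.4805, -0.1411, 0.2811]
eef_rot: [[-0.956, 0.293, 0.0], [0.293, 0.956, 0.0], [-0.0, 0.0, -1.0]]
wrist_force: [0.1, 1.0, 0.5]
opening: 0.997
grip_force: 0.0
```

Call:
{"name": "servo_tool", "arguments": {"steps": [0,0,0,0,0,0.148,0.7,0,0,0,0,0,0.148,0.7,0,0,0,0,0,0.148,0.7,0,0,0,0,0,0.148,0.7,0,0,0,0,0,0.148,0.7,0,0,0,0,0,0.148,0.7,0,0,0,0,0,0.148,0.7,0,0,0,0,0,0.148,0.7,0,0,0,0,0,0.148,0.7,0,0,0,0,0,0.148,0.7]}}

```text
t: 3.3
position: [0.4801, -0.1395, 0.2809]
eef_rot: [[0.21, 0.978, -0.0], [0.978, -0.21, 0.0], [0.0, -0.0, -1.0]]
wrist_force: [-0.0, -0.3, -0.8]
opening: 0.698
grip_force: 0.0
```

Call:
{"name": "servo_tool", "arguments": {"steps": [0,0,0,0,0,0.148,0.7,0,0,0,0,0,0.148,0.7,0,0,0,0,0,0.148,0.7,0,0,0,0,0,0.148,0.7,0,0,0,0,0,0.148,0.7,0,0,0,0,0,0.148,0.7,0,0,0,0,0,0.148,0.7,0,0,0,0,0,0.148,0.7,0,0,0,0,0.1,0,0.7,0,0,0,0,0.1,0,0.7]}}

```text
t: 4.3
position: [0.481, -0.1394, 0.2809]
eef_rot: [[0.963, 0.181, 0.199], [0.177, -0.984, 0.036], [0.202, 0.0, -0.979]]
wrist_force: [0.7, 0.2, 0.5]
opening: 0.699
grip_force: 0.0
```

Call:
{"name": "servo_tool", "arguments": {"steps": [0,0,0,0,0.1,0,0.7,0,0,0,0,0.1,0,0.7,0,0,0,0,0.1,0,0.7,0,0,0,0,0.1,0,0.7,0,0,0,0,0,0,0.7,0,0,0,0,0,0,0.7,0,0,0,0,0,0,0.7,0,0,0,0,0,0,0.7,0,0,0,0,0,0,0.7,0,0,0,0,0,0,0.7]}}

```text
t: 5.3
position: [0.4806, -0.1394, 0.281]
eef_rot: [[0.812, 0.181, 0.555], [0.149, -0.984, 0.102], [0.564, -0.0, -0.825]]
wrist_force: [0.3, -0.4, 0.3]
opening: 0.696
grip_force: 0.0
```

Call:
{"name": "servo_tool", "arguments": {"steps": [0.95,0.25,0,0,0,0,0.7,0.95,0.25,0,0,0,0,0.7,0,0,3,0,0,0,0.7,0,0,3,0,0,0,0.7,0,0,3,0,0,0,0.7,0,0,2,0,0,0,0.7,0,0,1,0,0,0,0.7,0,0,0,0,0,0,0.7,0,0,0,0,0,0,0.7,0,0,0,0,0,0,0.7]}}

```text
t: 6.3
position: [0.5635, -0.1298, 0.194]
eef_rot: [[0.811, 0.179, 0.557], [0.149, -0.984, 0.101], [0.566, 0.001, -0.824]]
wrist_force: [-0.1, -0.9, 0.3]
opening: 0.697
grip_force: 0.0
```

Run:
```python
from h import *
t=cam('top')['pixels'][:,:,::-1];s=cam('scene')['pixels'][:,:,::-1]
g=lambda a,x,y:cv2.resize(a[y:y+120,x:x+80],(400,600),interpolation=cv2.INTER_CUBIC)
cv2.imwrite('pics/ap.png',np.hstack([g(t,255,150),g(s,275,160)]))
```

```text
(no output)
```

View pics/ap.png

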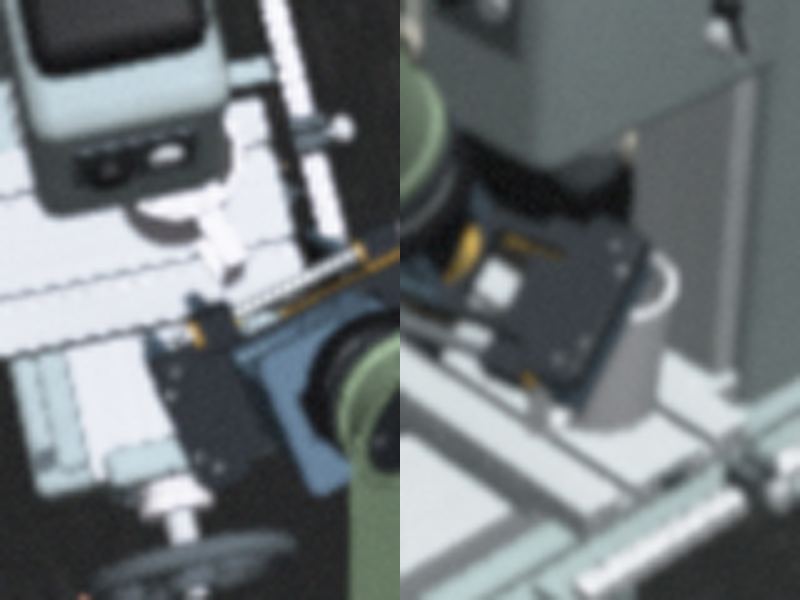

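The top tile shows the fingers at (195,310) and (325,245), either side of the handle front at (232,265). The scene tile shows the gripper clear of both head and pot, so I'm advancing and closing.

Call:
{"name": "servo_tool", "arguments": {"steps": [0,0,2,0,0,0,0.7,0,0,2,0,0,0,0.7,0,0,1.2,0,0,0,0.7,0,0,1,0,0,0,0.7,0,0,0,0,0,0,0.5,0,0,0,0,0,0,0.3,0,0,0,0,0,0,0.2,0,0,0,0,0,0,0.1,0,0,0,0,0,0,0,0,0,0,0,0,0,0], "force": 45}}

```text
t: 7.4
position: [0.5976, -0.1232, 0.1418]
eef_rot: [[0.812, 0.18, 0.556], [0.148, -0.984, 0.101], [0.565, 0.0, -0.825]]
wrist_force: [-0.0, 0.0, -0.1]
opening: 0.204
grip_force: 0.0
```

Call:
{"name": "servo_tool", "arguments": {"steps": [0,0,0,0,0,0,0,0,0,0,0,0,0,0,0,0,0,0,0,0,0,0,0,0,0,0,0,0,0.28,0,-0.41,0,0,0,0,0.28,0,-0.41,0,0,0,0,0.28,0,-0.41,0,0,0,0,0,0,0,0,0,0,0,0,0,0,0,0,0,0,0,0,0,0,0,0,0]}}

```text
t: 8.4
position: [0.5974, -0.123, 0.1561]
eef_rot: [[0.812, 0.18, 0.555], [0.148, -0.984, 0.102], [0.564, -0.0, -0.826]]
wrist_force: [0.4, -0.3, -1.8]
opening: 0.149
grip_force: 45.0
```

Run:
```python
from h import *
t=cam('top')['pixels'][:,:,::-1];s=cam('scene')['pixels'][:,:,::-1]
g=lambda a,x,y:cv2.resize(a[y:y+120,x:x+80],(400,600),interpolation=cv2.INTER_CUBIC)
cv2.imwrite('pics/gr.png',np.hstack([g(t,255,150),g(s,295,160)]))
```

```text
(no output)
```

View pics/gr.png

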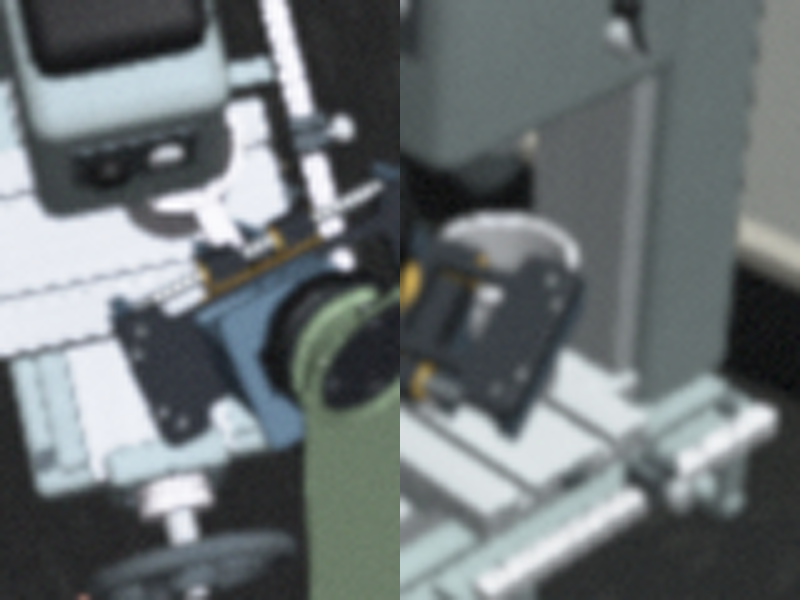

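The top tile shows both fingers on the handle at (205–300,240). The scene tile shows the pot upright and held, its rim at (510,240). The grip holds and the weight is carried, so I'm pulling it out from under the head and moving left over the board.

Call:
{"name": "servo_tool", "arguments": {"steps": [-0.81,-0.18,-0.56,0,0,0,0,-1.62,-0.36,-1.11,0,0,0,0,-1.62,-0.36,-1.11,0,0,0,0,-1.62,-0.36,-1.11,0,0,0,0,-1.62,-0.36,-1.11,0,0,0,0,-0.81,-0.18,-0.56,0,0,0,0,0.15,-1.0,0.01,0,0,0,0,0.29,-2.03,0.02,0,0,0,0,0.29,-2.03,0.02,0,0,0,0,0.29,-2.03,0.02,0,0,0,0]}}

```text
t: 9.5
position: [0.4941, -0.0507, 0.162]
eef_rot: [[0.812, 0.18, 0.556], [0.148, -0.984, 0.102], [0.565, -0.0, -0.825]]
wrist_force: [-0.2, 0.3, -1.5]
opening: 0.148
grip_force: 45.0
```

Call:
{"name": "servo_tool", "arguments": {"steps": [0.29,-2.03,0.02,0,0,0,0,0.29,-2.03,0.02,0,0,0,0,0.29,-2.03,0.02,0,0,0,0,0.29,-2.03,0.02,0,0,0,0,0.29,-2.03,0.02,0,0,0,0,0.29,-2.03,0.02,0,0,0,0,0.29,-2.03,0.02,0,0,0,0,0.29,-2.03,0.02,0,0,0,0,0.29,-2.03,0.02,0,0,0,0,0.29,-2.03,0.02,0,0,0,0]}}

```text
t: 10.5
position: [0.4817, 0.1542, 0.1767]
eef_rot: [[0.812, 0.18, 0.555], [0.148, -0.984, 0.103], [0.565, -0.001, -0.825]]
wrist_force: [-0.3, 0.1, -2.2]
opening: 0.148
grip_force: 45.0
```

Call:
{"name": "servo_tool", "arguments": {"steps": [0.29,-2.03,0.02,0,0,0,0,0.29,-2.03,0.02,0,0,0,0,0.29,-2.03,0.02,0,0,0,0,0.29,-2.03,0.02,0,0,0,0,0.29,-2.03,0.02,0,0,0,0,0.29,-2.03,0.02,0,0,0,0,0.15,-1.0,0.01,0,0,0,0,0,0,0,0,0,0,0,0,0,0,0,0,0,0,0,0,0,0,0,0,0]}}

```text
t: 11.5
position: [0.4753, 0.2826, 0.1877]
eef_rot: [[0.815, 0.181, 0.551], [0.149, -0.983, 0.103], [0.56, -0.002, -0.828]]
wrist_force: [-1.0, -1.5, -1.3]
opening: 0.144
grip_force: 45.0
```

Run:
```python
from h import *
t=cam('top','pl_t.png');s=cam('scene','pl_s.png')
P=ctrl.get_state()['position'];print(P)
print(proj(t,P),proj(s,P))
g=lambda c,x,y:cv2.resize(c['pixels'][y:y+120,x:x+80,::-1],(400,600),interpolation=cv2.INTER_CUBIC)
cv2.imwrite('pics/pl.png',np.hstack([g(t,120,190),g(s,150,150)]))
```

```text
[0.47546513 0.28266811 0.18791825]
[[165.61893966 286.34903733]] [[164.60182983 183.8686825 ]]
```

View pics/pl.png

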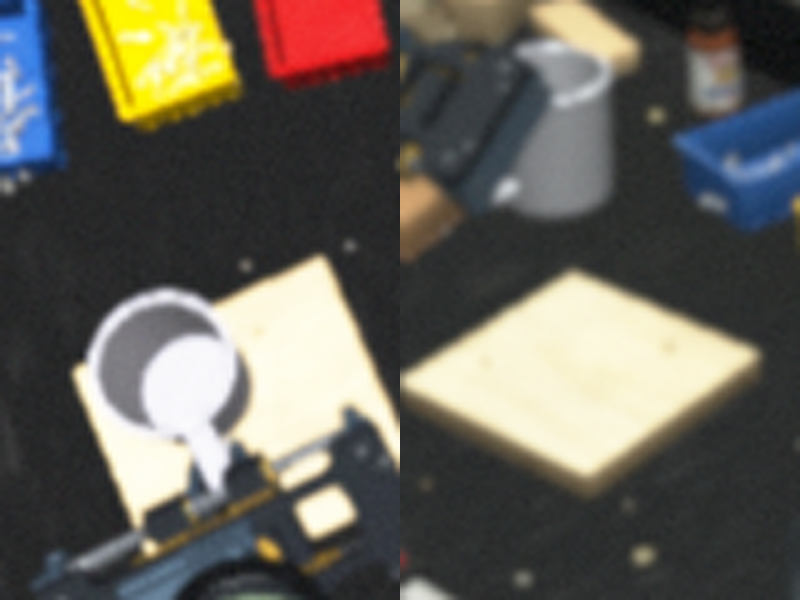

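The top tile shows the held pot with its rim centred at (168,365), right above the board. The scene tile shows the pot upright.

Run:
```python
from h import *
t=cam('top');s=cam('scene');st=ctrl.get_state();print(st['qpos'].round(3),st['qd'].round(3),st['wrist_force'],st['wrist_torque'],st['effort'].round(1),st['position'])
q=lambda x,y,ox,oy:((x+.5)/5-.5+ox,(y+.5)/5-.5+oy)
a=q(168,365,120,190);b=q(157,73,150,150)
print('rim',plane(t,*a,.221),plane(s,*b,.221),tri(t,a,s,b))
pts=[(568,40),(612,90),(575,105)]
b0=q(167,215,150,150);print('foot near',plane(s,*b0,.146))
```

```text
[ 0.669  0.118  2.099 -0.624  0.463  2.557] [ 0.002  0.003 -0.004 -0.002 -0.001 -0.   ] [-0.37027029 -0.53542683 -2.36527091] [-0.1648366   0.73009306 -0.00932588] [  0.  -28.9 -22.   -1.   -1.6   0. ] [0.47557496 0.28286653 0.18803535]
rim [0.53700284 0.29248687 0.221     ] [0.5424799  0.29062388 0.221     ] (array([0.53944563, 0.29109961, 0.22125206]), np.float64(0.005639408454010977))
foot near [0.52134844 0.26651606 0.146     ]
```

The last joint is at its limit, so I'm yawing the tool left about the vertical before setting down.

Call:
{"name": "servo_tool", "arguments": {"steps": [0,0,0,0.056,0,-0.083,0,0,0,0,0.056,0,-0.083,0,0,0,0,0.056,0,-0.083,0,0,0,0,0.056,0,-0.083,0,0,0,0,0,0,0,0,0,0,0,0,0,0,0,0,0,0,0,0,0,0,0,0,0,0,0,0,0,0,0,0,0,0,0,0,0,0,0,0,0,0,0]}}

```text
t: 12.7
position: [0.4736, 0.2836, 0.1863]
eef_rot: [[0.737, 0.467, 0.488], [0.387, -0.884, 0.261], [0.553, -0.003, -0.833]]
wrist_force: [0.5, -0.2, -0.8]
opening: 0.151
grip_force: 45.0
```

Run:
```python
from h import *
st=ctrl.get_state();R=st['eef_rot'];print(R.round(3).tolist(),st['qpos'].round(3),st['position'],st['opening'])
# tool-frame pot axis: horizontal offset in az of tool z
a=np.arctan2(R[1,2],R[0,2]);off=.0635*np.array([np.cos(a-.015),np.sin(a-.015)])
T=np.r_[np.array([.5365,.2966])-off,.0598];d=T-st['position'];print(a,T,d,'xy shift',100*R.T@[d[0],d[1],0],'down',100*R.T@[0,0,d[2]])
```

```text
[[0.737, 0.467, 0.488], [0.387, -0.884, 0.261], [0.553, -0.003, -0.833]] [ 0.532  0.095  2.127 -0.071  0.335  1.678] [0.4735918  0.28364158 0.18626629] 0.1513389297660582
0.4904854345333272 [0.48004402 0.2675316  0.0598    ] [ 0.00645221 -0.01610998 -0.12646629] xy shift [-0.14837239  1.72586108 -0.10495283] down [-6.99617879  0.03919953 10.53513933]
```

Call:
{"name": "servo_tool", "arguments": {"steps": [-0.07,0.86,-0.05,0,0.014,0,0,-0.07,0.86,-0.05,0,0,0,0,-0.5,0,0.75,0,0,0,0,-1,0,1.5,0,0,0,0,-1,0,1.5,0,0,0,0,-1,0,1.5,0,0,0,0,-1,0,1.5,0,0,0,0,-1,0,1.5,0,0,0,0,-0.5,0,0.75,0,0,0,0,0,0,0,0,0,0,0]}}

```text
t: 13.7
position: [0.4846, 0.2699, 0.09]
eef_rot: [[0.74, 0.467, 0.484], [0.388, -0.884, 0.26], [0.549, -0.004, -0.836]]
wrist_force: [0.5, 0.0, -1.3]
opening: 0.146
grip_force: 45.0
```

Call:
{"name": "servo_tool", "arguments": {"steps": [-0.22,0,0.33,0,0,0,0,-0.22,0,0.33,0,0,0,0,-0.11,0,0.17,0,0,0,0,-0.11,0,0.17,0,0,0,0,-0.11,0,0.17,0,0,0,0,0,0,0,0,0,0,0,0,0,0,0,0,0,0,0,0,0,0,0,0,0,0,0,0,0,0,0,0,0,0,0,0,0,0,0]}}

```text
t: 14.7
position: [0.4856, 0.2701, 0.0832]
eef_rot: [[0.745, 0.467, 0.476], [0.391, -0.884, 0.256], [0.54, -0.004, -0.842]]
wrist_force: [0.3, 0.3, -1.0]
opening: 0.148
grip_force: 45.0
```

Run:
```python
from h import *
st=ctrl.get_state();print(st['qpos'].round(3),st['qd'].round(3),st['effort'].round(1))
```

```text
[0.484 0.271 2.251 0.098 0.05  1.473] [ 0.001 -0.001  0.001 -0.002  0.    -0.002] [ -0.  -32.  -16.4   0.   -2.7   0. ]
```

Joint 5 is at its lower limit: the lean is lined up with the forearm. I'm raising the pot and yawing further so the lean goes sideways to the arm.

Call:
{"name": "servo_tool", "arguments": {"steps": [0.6,0,-0.84,0,0,0,0,1.1,0,-1.68,0,0,0,0,1.1,0,-1.68,0,0,0,0,1.1,0,-1.68,0,0,0,0,1.1,0,-1.68,0,0,0,0,0.6,0,-0.84,0,0,0,0,0,0,0,0,0,0,0,0,0,0,0.034,0,-0.052,0,0,0,0,0.068,0,-0.105,0,0,0,0,0.068,0,-0.105,0]}}

```text
t: 15.7
position: [0.4853, 0.269, 0.1808]
eef_rot: [[0.647, 0.649, 0.401], [0.548, -0.761, 0.348], [0.531, -0.006, -0.848]]
wrist_force: [0.1, -0.4, -1.8]
opening: 0.146
grip_force: 45.0
```

Call:
{"name": "servo_tool", "arguments": {"steps": [0,0,0,0.068,0,-0.105,0,0,0,0,0.068,0,-0.105,0,0,0,0,0.068,0,-0.105,0,0,0,0,0.034,0,-0.052,0,0,0,0,0,0,0,0,0,0,0,0,0,0,0,0,0,0,0,0,0,0,0,0,0,0,0,0,0,0,0,0,0,0,0,0,0,0,0,0,0,0,0]}}

```text
t: 16.7
position: [0.4859, 0.2689, 0.1821]
eef_rot: [[0.383, 0.895, 0.23], [0.755, -0.447, 0.48], [0.533, -0.01, -0.846]]
wrist_force: [-0.0, 0.8, -1.3]
opening: 0.151
grip_force: 45.0
```

```bash
cat > pl.py <<'E'
from h import *
from scipy.spatial.transform import Rotation as Ro
st=ctrl.get_state();R=st['eef_rot'];print(R.round(3).tolist(),st['qpos'].round(3),st['position'],st['opening'])
a=np.arctan2(R[1,2],R[0,2])
# wanted orientation: same yaw, lean with zz=-.825, tool y level
l=np.arccos(.825);f=np.array([np.cos(a),np.sin(a),0]);u=np.array([0,0,1.])
z=np.sin(l)*f-np.cos(l)*u;x=np.cos(l)*f+np.sin(l)*u;W=np.c_[x,np.cross(z,x),z]
print('fix rotvec',Ro.from_matrix(R.T@W).as_rotvec().round(3))
off=.0635*np.array([np.cos(a-.015),np.sin(a-.015)])
T=np.r_[np.array([.5365,.2966])-off,.0598];d=T-st['position'];print(a,T,d,'xy shift',100*W.T@[d[0],d[1],0],'down',100*W.T@[0,0,d[2]])
E
python3 pl.py
```

```text
[[0.383, 0.895, 0.23], [0.755, -0.447, 0.48], [0.533, -0.01, -0.846]] [0.241 0.177 2.024 0.704 0.689 0.21 ] [0.48594134 0.26887007 0.18206965] 0.1508736224454225
fix rotvec [ 0.     0.039 -0.019]
1.123922004592046 [0.5082027 0.2397536 0.0598   ] [ 0.02226135 -0.02911646 -0.12226965] xy shift [-1.37255834  3.26579847 -0.94021532] down [-6.90985787  0.         10.08724582]
```

Call:
{"name": "servo_tool", "arguments": {"steps": [0,0,0,0,0.039,-0.019,0,-0.68,1.63,-0.47,0,0,0,0,-0.68,1.63,-0.47,0,0,0,0,-0.56,0,0.82,0,0,0,0,-1.13,0,1.65,0,0,0,0,-1.13,0,1.65,0,0,0,0,-1.13,0,1.65,0,0,0,0,-1.13,0,1.65,0,0,0,0,-0.56,0,0.82,0,0,0,0,0,0,0,0,0,0,0]}}

```text
t: 17.7
position: [0.5067, 0.2398, 0.08]
eef_rot: [[0.36, 0.901, 0.241], [0.744, -0.433, 0.509], [0.563, -0.004, -0.826]]
wrist_force: [-0.9, 0.0, -1.1]
opening: 0.145
grip_force: 45.0
```

```bash
python3 pl.py
```

```text
[[0.36, 0.901, 0.241], [0.744, -0.433, 0.509], [0.563, -0.004, -0.826]] [ 0.146  0.351  2.143  1.081  0.56  -0.324] [0.50672628 0.23984678 0.08002884] 0.14523535122163353
fix rotvec [ 0.     0.003 -0.007]
1.1286757274319652 [0.50847325 0.23961973 0.0598    ] [ 0.00174697 -0.00022705 -0.02022884] xy shift [0.04473441 0.16761368 0.03064349] down [-1.14319802  0.          1.66887939]
```

Call:
{"name": "servo_tool", "arguments": {"steps": [-0.28,0,0.41,0,0,0,0,-0.28,0,0.41,0,0,0,0,-0.28,0,0.41,0,0,0,0,-0.06,0,0.08,0,0,0,0,-0.06,0,0.08,0,0,0,0,-0.06,0,0.08,0,0,0,0,-0.06,0,0.08,0,0,0,0,-0.06,0,0.08,0,0,0,0,0,0,0,0,0,0,0,0,0,0,0,0,0,0]}}

```text
t: 18.7
position: [0.5084, 0.2395, 0.0623]
eef_rot: [[0.357, 0.901, 0.245], [0.744, -0.433, 0.51], [0.565, -0.0, -0.825]]
wrist_force: [-0.1, -0.5, -2.4]
opening: 0.147
grip_force: 45.0
```

Call:
{"name": "servo_tool", "arguments": {"steps": [-0.06,0,0.08,0,0,0,0,0,0,0,0,0,0,0,0,0,0,0,0,0,0,0,0,0,0,0,0,0,0,0,0,0,0,0,0,0,0,0,0,0,0,0,0,0,0,0,0,0,0,0,0,0,0,0,0,0,0,0,0,0,0,0,0,0,0,0,0,0,0,0]}}

```text
t: 19.7
position: [0.5083, 0.2395, 0.0613]
eef_rot: [[0.357, 0.901, 0.245], [0.744, -0.433, 0.51], [0.565, -0.0, -0.825]]
wrist_force: [-0.3, 0.5, -1.8]
opening: 0.148
grip_force: 45.0
```

Call:
{"name": "servo_tool", "arguments": {"steps": [-0.06,0,0.08,0,0,0,0,0,0,0,0,0,0,0,-0.03,0,0.04,0,0,0,0,0,0,0,0,0,0,0,-0.03,0,0.04,0,0,0,0,0,0,0,0,0,0,0,0,0,0,0,0,0,0,0,0,0,0,0,0,0,0,0,0,0,0,0,0,0,0,0,0,0,0,0]}}

```text
t: 20.7
position: [0.5084, 0.2395, 0.0596]
eef_rot: [[0.357, 0.901, 0.245], [0.743, -0.433, 0.51], [0.566, 0.0, -0.825]]
wrist_force: [-2.6, -1.7, 4.2]
opening: 0.15
grip_force: 45.0
```

Call:
{"name": "servo_tool", "arguments": {"steps": [0,0,0,0,0,0,0.18,0,0,0,0,0,0,0.22,0,0,0,0,0,0,0.35,0,0,0,0,0,0,0.5,0,0,0,0,0,0,0.5,0,0,0,0,0,0,0.5,0,0,-1,0,0,0,0.5,0,0,-2,0,0,0,0.5,0,0,-3,0,0,0,0.5,0,0,-4,0,0,0,0.5], "force": 10}}

```text
t: 21.7
position: [0.4827, 0.1882, 0.1414]
eef_rot: [[0.358, 0.902, 0.241], [0.744, -0.432, 0.509], [0.564, -0.003, -0.826]]
wrist_force: [0.9, 0.6, 0.8]
opening: 0.5
grip_force: 0.0
```

Call:
{"name": "servo_tool", "arguments": {"steps": [0,0,-4,0,0,0,0.5,0,0,-4,0,0,0,0.5,0,0,0,0,-0.12,0,0.5,0,0,0,0,-0.12,0,0.5,0,0,0,0,-0.12,0,0.5,0,0,0,0,-0.12,0,0.5,0,0,0,0,-0.12,0,0.5,0,0,0,0,0,0,0.5,0,0,0,0,0,0,0.5,0,0,0,0,0,0,0.5]}}

```text
t: 22.7
position: [0.4634, 0.147, 0.2074]
eef_rot: [[0.434, 0.901, -0.001], [0.901, -0.434, 0.002], [0.001, -0.001, -1.0]]
wrist_force: [-0.1, -0.9, -0.3]
opening: 0.5
grip_force: 0.0
```

Run:
```python
from h import *
t=cam('top');s=cam('scene')
st=ctrl.get_state();print(st['position'],st['eef_rot'].round(3).tolist(),st['qpos'].round(3))
o=np.array([.6512,-.0745]);ex=np.array([.9964,-.0854])
g=lambda c,x,y:cv2.resize(c['pixels'][y:y+120,x:x+80,::-1],(400,600),interpolation=cv2.INTER_CUBIC)
cv2.imwrite('pics/rel.png',np.hstack([g(t,125,200),g(s,145,150)]))
```

```text
[0.46359804 0.14672799 0.20768498] [[0.434, 0.901, -0.0], [0.901, -0.434, 0.002], [0.001, -0.001, -1.0]] [0.282 0.193 1.787 0.002 1.162 0.73 ]
```

View pics/rel.png

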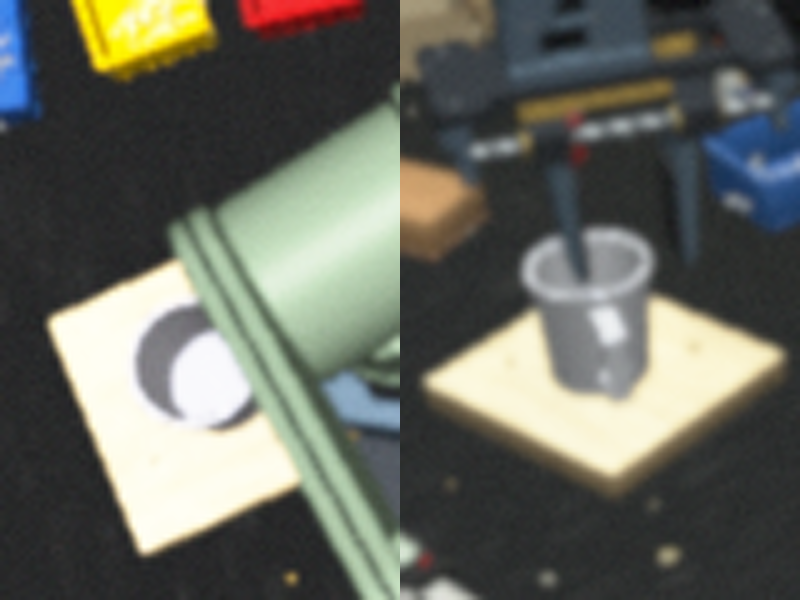

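The top tile shows the pot within the board at (195,365). The scene tile shows the pot standing upright mid-board at (597,330), released. Now I'll locate the wheel plane.

Run:
```python
from m import *
t=cam('top');s=cam('scene')
o=np.array([.6512,-.0745]);ex=np.array([.9964,-.0854]);ey=np.array([.0854,.9964])
mill=lambda P:np.round([(P[:2]-o)@ex,(P[:2]-o)@ey],4)
print([mill(plane(t,*T(*p),.075)) for p in((226,560),(409,519))])
print([mill(plane(s,*S(*p),z)) for p,z in (((78,287),.137),((172,507),.013))])
# dark rim in scene via plane x=const: rim point extents
im=cv2.imread('pics/scene0.png')[:,:,::-1]
for xm in(-.205,-.2,-.195):
    th=np.linspace(0,2*np.pi,9)[:-1]
    P=np.array([np.r_[o+xm*ex+.055*np.cos(a)*ey,.075+.055*np.sin(a)] for a in th])
    a=proj(s,P); b=proj(t,P)
    print(xm,'S',(((a-[220,195])*5)).round().astype(int).tolist(),'T',((b-[225,145])*4.6).round().astype(int).tolist())
```

```text
[array([-0.1951,  0.0551]), array([-0.1943, -0.0608])]
[array([-0.205 ,  0.0194]), array([-0.1874, -0.0253])]
-0.205 S [[40, 348], [55, 303], [101, 315], [153, 381], [177, 459], [158, 501], [111, 485], [63, 422]] T [[228, 574], [254, 558], [318, 539], [380, 530], [402, 536], [373, 552], [312, 569], [253, 578]]
-0.2 S [[48, 344], [63, 299], [109, 311], [161, 376], [185, 455], [166, 497], [119, 480], [71, 418]] T [[226, 566], [252, 550], [316, 531], [379, 522], [400, 528], [371, 544], [311, 562], [251, 571]]
-0.195 S [[56, 340], [71, 295], [117, 307], [169, 372], [193, 450], [174, 492], [127, 476], [79, 414]] T [[224, 558], [250, 542], [314, 523], [377, 514], [398, 520], [370, 537], [309, 554], [250, 563]]
```

Call:
{"name": "servo_tool", "arguments": {"steps": [0,0,0,0,0,-0.073,0.5,0,0,0,0,0,-0.073,0.5,0,0,0,0,0,-0.073,0.5,0,0,0,0,0,-0.073,0.5,0,0,0,0,0,-0.071,0.5,-3.7,0.17,0,0,0,0,0.45,-3.7,0.17,0,0,0,0,0.45,-3.7,0.17,0,0,0,0,0.45,-3.7,0.17,0,0,0,0,0.45,0,0,0,0,0,0,0.45]}}

```text
t: 23.9
position: [0.4579, -0.004, 0.2078]
eef_rot: [[0.09, 0.996, 0.001], [0.996, -0.09, -0.0], [-0.0, 0.001, -1.0]]
wrist_force: [-0.1, 0.5, -0.4]
opening: 0.447
grip_force: 0.0
```

```bash
cat > wh.py <<'E'
from h import *
o=np.array([.6512,-.0745]);ex=np.array([.9964,-.0854]);ey=np.array([.0854,.9964])
st=ctrl.get_state();R=st['eef_rot'];p=st['position'];d=p[:2]-o
y=d@ey;z=p[2]-.075
print('t',st['t'],'mill x,y',d@ex,y,'z',p[2],'phi',np.degrees(np.arctan2(-y,z)),'r',np.hypot(y,z),'open',st['opening'],'F',st['wrist_force'].round(1),R.round(3).tolist())
E
python3 wh.py
```

```text
t 23.9 mill x,y -0.1985853763753067 0.05377305063481107 z 0.20782041784072877 phi -22.04082485819959 r 0.1432927226692261 open 0.44726756783896016 F [-0.1  0.5 -0.4] [[0.09, 0.996, 0.001], [0.996, -0.09, -0.0], [-0.0, 0.001, -1.0]]
```

Call:
{"name": "servo_tool", "arguments": {"steps": [0.1,0,2.5,0,0,0,0.45,0,0,2.5,0,0,0,0.45,0,0,2.5,0,0,0,0.45,0,0,2.5,0,0,0,0.45,0,0,2,0,0,0,0.45,0,0,0.8,0,0,0,0.45,0,0,0,0,0,0,0.3,0,0,0,0,0,0,0.1,0,0,0,0,0,0,0,0,0,0,0,0,0,0], "force": 30}}

```text
t: 24.9
position: [0.4576, 0.001, 0.0804]
eef_rot: [[0.085, 0.996, -0.002], [0.996, -0.085, 0.001], [0.001, -0.002, -1.0]]
wrist_force: [-4.1, 0.1, 5.6]
opening: 0.146
grip_force: 30.0
```

```bash
python3 wh.py; python3 -c "
import numpy as np
a=np.radians(np.arange(-85,86,8.5));y=-5.5*np.sin(a);z=5.5*np.cos(a)
print([(round(float(u),2),round(float(-v),2)) for u,v in zip(np.diff(y),np.diff(z))])"
```

```text
t 24.9 mill x,y -0.19938519833351181 0.058655237668484475 z 0.08035142000397391 phi -84.78704237906972 r 0.05889885060003575 open 0.14612714396954007 F [-4.1  0.1  5.6] [[0.085, 0.996, -0.002], [0.996, -0.085, 0.001], [0.001, -0.002, -1.0]]
[(-0.13, -0.8), (-0.25, -0.78), (-0.36, -0.73), (-0.46, -0.67), (-0.56, -0.59), (-0.64, -0.5), (-0.71, -0.4), (-0.76, -0.3), (-0.8, -0.18), (-0.81, -0.06), (-0.81, 0.06), (-0.8, 0.18), (-0.76, 0.3), (-0.71, 0.4), (-0.64, 0.5), (-0.56, 0.59), (-0.46, 0.67), (-0.36, 0.73), (-0.25, 0.78), (-0.13, 0.8)]
```

Call:
{"name": "servo_tool", "arguments": {"steps": [0,0,0,0,0,0,0,-0.13,0,-0.8,0,0,0,0,-0.25,0,-0.78,0,0,0,0,-0.36,0,-0.73,0,0,0,0,-0.46,0,-0.67,0,0,0,0,-0.56,0,-0.59,0,0,0,0,-0.64,0,-0.5,0,0,0,0,-0.71,0,-0.4,0,0,0,0,-0.76,0,-0.3,0,0,0,0,-0.8,0,-0.18,0,0,0,0], "force": 45}}

```text
t: 25.9
position: [0.4539, -0.0428, 0.1303]
eef_rot: [[0.088, 0.996, -0.001], [0.996, -0.088, 0.009], [0.009, -0.002, -1.0]]
wrist_force: [-2.7, 15.1, -7.5]
opening: 0.144
grip_force: 45.0
```

```bash
python3 wh.py
```

```text
t 25.9 mill x,y -0.19929230232799314 0.014707250378479518 z 0.13032237515038295 phi -14.887526826032076 r 0.05724393772247848 open 0.14444577310286003 F [-2.7 15.1 -7.5] [[0.088, 0.996, -0.001], [0.996, -0.088, 0.009], [0.009, -0.002, -1.0]]
```

Going well, with about 15 N of drag. I'm carrying on over the top.

Call:
{"name": "servo_tool", "arguments": {"steps": [-0.81,0,-0.06,0,0,0,0,-0.81,0,0.06,0,0,0,0,-0.8,0,0.18,0,0,0,0,-0.76,0,0.3,0,0,0,0,-0.71,0,0.4,0,0,0,0,-0.64,0,0.5,0,0,0,0,-0.56,0,0.59,0,0,0,0,-0.46,0,0.67,0,0,0,0,-0.36,0,0.73,0,0,0,0,-0.25,0,0.78,0,0,0,0]}}

```text
t: 26.9
position: [0.4484, -0.1095, 0.0922]
eef_rot: [[0.082, 0.997, -0.0], [0.997, -0.082, -0.004], [-0.004, -0.0, -1.0]]
wrist_force: [-13.9, -6.5, 21.6]
opening: 0.145
grip_force: 45.0
```

```bash
python3 wh.py
python3 - <<'E'
from m import *
ct=cam('top','w_t.png');cs=cam('scene','w_s.png')
E
```

```text
t 26.9 mill x,y -0.19911352309661562 -0.052162503703050506 z 0.09220806555970176 phi 71.74261828846697 r 0.054927627956045506 open 0.14491032889972721 F [-13.9  -6.5  21.6] [[0.082, 0.997, -0.0], [0.997, -0.082, -0.004], [-0.004, -0.0, -1.0]]
```

Call:
{"name": "servo_tool", "arguments": {"steps": [0,0,0,0,0,0,0.25,0,0,0,0,0,0,0.45,0,0,0,0,0,0,0.45,0,0,-1,0,0,0,0.45,0,0,-3,0,0,0,0.45,0,0,-4,0,0,0,0.45,0,0,-3,0,0,0,0.45,2.5,0,0,0,0,0,0.45,2.5,0,0,0,0,0,0.45,2,0,0,0,0,0,0.45]}}

```text
t: 28.0
position: [0.456, -0.0365, 0.1991]
eef_rot: [[0.084, 0.996, 0.003], [0.996, -0.084, 0.001], [0.001, 0.003, -1.0]]
wrist_force: [0.3, -0.4, 0.3]
opening: 0.451
grip_force: 0.0
```

```bash
python3 wh.py
python3 - <<'E'
from h import *
t=cam('top','w2_t.png');s=cam('scene','w2_s.png')
g=lambda a,x,y:cv2.resize(cv2.convertScaleAbs(a[y:y+30,x:x+40],alpha=1.25,beta=5),(400,300),interpolation=cv2.INTER_CUBIC)
t0=cv2.imread('pics/top0.png');s0=cv2.imread('pics/scene0.png')
T=t['pixels'][:,:,::-1];S=s['pixels'][:,:,::-1]
cv2.imwrite('pics/fin.png',np.vstack([np.hstack([g(T,293,162),g(S,320,230)]),np.hstack([g(t0,293,162),g(s0,320,230)])]))
E
```

```text
t 28.0 mill x,y -0.19774516367439712 0.021199570435776565 z 0.1991262573373743 phi -9.69205291002409 r 0.12592358614352403 open 0.4508145021505331 F [ 0.3 -0.4  0.3] [[0.084, 0.996, 0.003], [0.996, -0.084, 0.001], [0.001, 0.003, -1.0]]
```

View pics/fin.png

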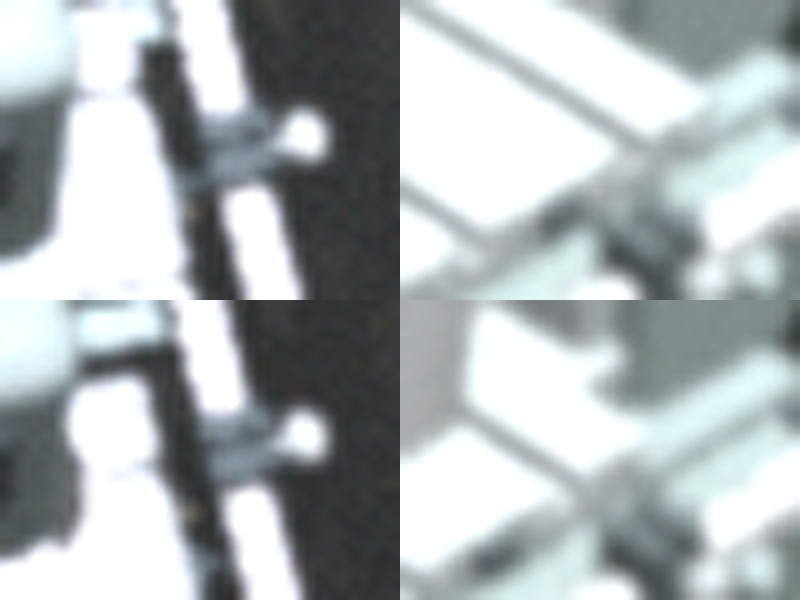

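Top tiles: the pointer moved from (205,255) to (198,180), and the notch line sits at about (235,137) in a stop spanning rows 112–182. Scene tiles: the pointer moved from (110,255) to (160,215). Next I'll measure the travel and what remains.

Run:
```python
from m import *
ct=cam('top');cs=cam('scene')
o=np.array([.6512,-.0745]);ex=np.array([.9964,-.0854]);ey=np.array([.0854,.9964])
mill=lambda P:np.round([(P[:2]-o)@ex,(P[:2]-o)@ey],4)
q=lambda x,y,ox,oy:((x+.5)/10-.5+ox,(y+.5)/10-.5+oy)
a=lambda x,y:q(x,y,293,162);b=lambda x,y:q(x,y,320,230)
print('ptr top',mill(plane(ct,*a(205,255),.096)),mill(plane(ct,*a(198,180),.096)))
print('ptr scene',mill(plane(cs,*b(110,255),.096)),mill(plane(cs,*b(160,215),.096)))
print('notch top',[mill(plane(ct,*a(*p),.106)) for p in((215,142),(235,137),(250,133))])
print('block',[mill(plane(ct,*a(*p),.106)) for p in((205,118),(212,178),(260,105),(275,160))])
# travel by template matching
for n,c,(x0,y0,x1,y1) in(('top',ct,(240,195,262,226)),('scene',cs,(255,210,300,242))):
    A=cv2.imread(f'pics/{n}0.png');Bm=cv2.imread(f'pics/w2_{"t" if n=="top" else "s"}.png')
    k=6;up=lambda i:cv2.resize(i,None,fx=k,fy=k,interpolation=cv2.INTER_CUBIC)
    m=14;r=cv2.matchTemplate(up(Bm[y0-m:y1+m,x0-m:x1+m]),up(A[y0:y1,x0:x1]),cv2.TM_CCOEFF_NORMED)
    _,s,_,l=cv2.minMaxLoc(r);d=np.array(l)/k-m
    u=np.array([(x0+x1)/2,(y0+y1)/2]);P0=plane(c,*u,.1);P1=plane(c,*(u+d),.1);print(n,s,d,'travel',mill(P1)-mill(P0))
```

```text
ptr top [ 0.0047 -0.1056] [ 0.0277 -0.109 ]
ptr scene [-0.0016 -0.1074] [ 0.0199 -0.1046]
notch top [array([ 0.0347, -0.1151]), array([ 0.035 , -0.1211]), array([ 0.0353, -0.1257])]
block [array([ 0.0426, -0.1139]), array([ 0.0241, -0.1116]), array([ 0.0431, -0.1306]), array([ 0.0256, -0.1308])]
top 0.9382995963096619 [-2.         -8.16666667] travel [0.0252 0.0008]
scene 0.9896772503852844 [ 6.83333333 -3.33333333] travel [ 0.0247 -0.0005]
```

Run:
```python
from m import *
o=np.array([.6512,-.0745]);ex=np.array([.9964,-.0854]);ey=np.array([.0854,.9964])
w=lambda x,y,z:np.r_[o+x*ex+y*ey,z]
for n,(x0,x1,y0,y1) in(('top',(307,324,170,186)),('scene',(330,356,238,262))):
    L=[cam(n) for _ in range(8)];c=L[0];m=np.mean([i['pixels'].astype(float) for i in L],0).mean(2)
    print(n,x0,y0);print('     '+' '.join('%3d'%i for i in range(x0,x1)))
    for r in range(y0,y1):print(r,' '.join('%3d'%v for v in m[r,x0:x1]))
    for x in(.025,.03,.0345):
        print(x,'tip',proj(c,w(x,-.113,.096)).round(1),'root',proj(c,w(x,-.1,.096)).round(1),'notch out top',proj(c,w(x,-.124,.106)).round(1),'inner top',proj(c,w(x,-.113,.106)).round(1))
```

```text
top 307 170
     307 308 309 310 311 312 313 314 315 316 317 318 319 320 321 322 323
170  74  49  49  51  82 165 229 243 245 219 131  58  41  39  39  39  37
171  96  55  47  48  59 137 225 243 245 229 153  76  48  41  41  44  43
172 142  74  48  48  52 112 198 227 232 213 152  95  67  51  54  72  77
173 187 106  54  47  47  80 144 167 168 152 125 107  92  71  93 142 154
174 214 138  65  44  44  62 107 125 124 116 106 100  98  90 135 200 216
175 232 168  79  43  41  56  91 103 108 101  87  80  90 114 162 211 227
176 233 175  86  45  41  45  65  81  91  95  93  96 109 140 173 192 207
177 232 187 107  54  42  43  62  92 106 113 113 112 110 109 113 130 153
178 236 214 146  79  51  47  66 102 114 116 116 109  96  80  63  70  82
179 239 233 181 109  73  65  71  94 104 105 109  98  76  56  45  44  45
180 239 234 189 128  93  78  69  74  95 107 128 141 114  70  44  40  39
181 238 233 202 145  93  62  50  68 128 177 207 218 183 110  53  40  38
182 238 235 218 162 105  64  44  61 147 227 240 242 227 149  66  41  39
183 239 238 228 170 107  69  46  53 143 232 241 245 241 182  82  42  39
184 239
[... 2769 characters left out ...]
193 196 194 172 125  78  62  66  85 121 159 181 180 160 137 133 146
259 179 182 185 186 186 186 185 195 212 219 224 225 209 157  96  65  64  78 108 142 159 155 136 114 103 111
260 185 183 183 189 195 200 204 215 226 230 228 222 204 159 102  68  60  67  91 117 133 130 115  92  76  81
261 184 180 182 195 207 218 223 228 232 228 214 191 171 140 100  67  55  59  73  92 106 109  94  71  59  61
0.025 tip [[339.3 251.8]] root [[335.6 249.4]] notch out top [[342.8 250.7]] inner top [[339.6 248.7]]
0.03 tip [[340.7 251. ]] root [[336.9 248.6]] notch out top [[344.2 249.9]] inner top [[340.9 247.9]]
0.0345 tip [[341.9 250.2]] root [[338.1 247.9]] notch out top [[345.4 249.1]] inner top [[342.1 247.1]]
```

Call:
{"name": "servo_tool", "arguments": {"steps": [0.1,-0.1,2,0,0,0,0.45,0,0,2.5,0,0,0,0.45,0,0,2,0,0,0,0.45,0,0,0.9,0,0,0,0.45,0,0,0,0,0,0,0.45,0,0,0,0,0,0,0.25,0,0,0,0,0,0,0.1,0,0,0,0,0,0,0,0,0,0,0,0,0,0,0,0,0,0,0,0,0]}}

```text
t: 30.0
position: [0.4544, -0.0364, 0.1243]
eef_rot: [[0.084, 0.996, 0.001], [0.996, -0.084, 0.001], [0.001, 0.001, -1.0]]
wrist_force: [-1.6, -0.2, 5.1]
opening: 0.144
grip_force: 45.0
```

```bash
python3 wh.py
```

```text
t 30.0 mill x,y -0.19930192670657504 0.021188780631216136 z 0.12426967239221055 phi -23.27047387207181 r 0.053632686323487055 open 0.14435285579800508 F [-1.6 -0.2  5.1] [[0.084, 0.996, 0.001], [0.996, -0.084, 0.001], [0.001, 0.001, -1.0]]
```

Call:
{"name": "servo_tool", "arguments": {"steps": [-0.58,0,-0.22,0,0,0,0,-0.61,0,-0.15,0,0,0,0,-0.62,0,-0.08,0,0,0,0,-0.62,0,-0.01,0,0,0,0,-0.62,0,0.06,0,0,0,0,-0.61,0,0.13,0,0,0,0,-0.59,0,0.2,0,0,0,0,-0.57,0,0.26,0,0,0,0,0,0,0,0,0,0,0,0,0,0,0,0,0,0]}}

```text
t: 31.0
position: [0.4506, -0.0816, 0.1221]
eef_rot: [[0.087, 0.996, 0.001], [0.996, -0.087, 0.007], [0.007, 0.0, -1.0]]
wrist_force: [-0.6, 9.4, 3.6]
opening: 0.146
grip_force: 45.0
```

```bash
python3 wh.py
cat > tr.py <<'E'
from m import *
o=np.array([.6512,-.0745]);ex=np.array([.9964,-.0854]);ey=np.array([.0854,.9964])
mill=lambda P:np.round([(P[:2]-o)@ex,(P[:2]-o)@ey],4)
for n,(x0,y0,x1,y1) in(('top',(240,195,262,226)),('scene',(255,210,300,242))):
    A=cv2.imread(f'pics/{n}0.png')
    L=[cam(n) for _ in range(6)];c=L[0];Bf=np.mean([i['pixels'].astype(float) for i in L],0);Bm=np.clip(Bf,0,255).astype('uint8')[:,:,::-1].copy()
    k=6;up=lambda i:cv2.resize(i,None,fx=k,fy=k,interpolation=cv2.INTER_CUBIC)
    m=16;r=cv2.matchTemplate(up(Bm[y0-m:y1+m,x0-m:x1+m]),up(A[y0:y1,x0:x1]),cv2.TM_CCOEFF_NORMED)
    _,s,_,l=cv2.minMaxLoc(r);d=np.array(l)/k-m
    u=np.array([(x0+x1)/2,(y0+y1)/2]);P0=plane(c,*u,.1);P1=plane(c,*(u+d),.1);print(n,round(s,3),d,'travel',mill(P1)-mill(P0))
    if n=='top':
        for r in range(170,184):print(r,' '.join('%3d'%v for v in Bf.mean(2)[r,307:322]))
E
python3 tr.py
```

```text
t 31.0 mill x,y -0.19923986448010447 -0.02425107260235398 z 0.12207245265948757 phi 27.25689366234609 r 0.0529521512475588 open 0.14553390222573906 F [-0.6  9.4  3.6] [[0.087, 0.996, 0.001], [0.996, -0.087, 0.007], [0.007, 0.0, -1.0]]
top 0.951 [ -2.5        -10.33333333] travel [0.0319 0.0009]
170 126  63  50  51  84 169 231 244 246 221 134  62  41  41  40
171 171  82  50  48  61 139 228 244 246 231 156  77  49  42  42
172 180  89  51  48  53 115 202 230 234 217 154  97  68  51  55
173 192 109  56  48  49  82 145 170 171 155 129 108  94  73  95
174 217 142  67  45  45  65 110 127 126 118 108 102 100  92 137
175 234 172  82  46  43  59  95 107 111 103  89  81  92 117 166
176 235 185 108  63  51  56  72  84  93  96  95  98 112 143 176
177 236 207 146  94  70  66  73  95 110 114 115 114 112 111 117
178 239 225 172 113  82  67  72 102 117 120 120 110  99  81  67
179 240 235 186 108  66  51  59  91 105 108 112 100  78  58  46
180 240 234 183 101  55  43  46  68  95 110 131 143 116  71  44
181 240 234 191 110  59  44  41  67 128 179 210 221 186 111  55
182 240 237 211 138  84  59  46  63 149 229 241 244 229 153  70
183 241 240 230 168 105  70  46  53 146 234 242 247 243 185  84
scene 0.816 [10.         -4.16666667] travel [ 0.034  -0.0033]
```

Call:
{"name": "servo_tool", "arguments": {"steps": [-0.26,0,0.14,0,0,0,0,-0.26,0,0.15,0,0,0,0,0,0,0,0,0,0,0,0,0,0,0,0,0,0,0,0,0,0,0,0,0.2,0,0,0,0,0,0,0.45,0,0,0,0,0,0,0.45,0,0,-2,0,0,0,0.45,0,0,-4,0,0,0,0.45,0,0,-2,0,0,0,0.45]}}

```text
t: 32.6
position: [0.451, -0.0903, 0.2012]
eef_rot: [[0.085, 0.996, 0.004], [0.996, -0.085, -0.0], [-0.0, 0.004, -1.0]]
wrist_force: [0.6, -0.5, -0.0]
opening: 0.447
grip_force: 0.0
```

```bash
python3 wh.py; python3 tr.py
```

```text
t 32.6 mill x,y -0.19813099385317834 -0.032793441825418 z 0.20116036706014995 phi 14.570705107749443 r 0.13035278302939618 open 0.4471277799916118 F [ 0.6 -0.5 -0. ] [[0.085, 0.996, 0.004], [0.996, -0.085, -0.0], [-0.0, 0.004, -1.0]]
top 0.952 [ -2.5        -10.66666667] travel [0.0329 0.0007]
170 126  64  50  49  83 165 229 243 245 219 132  60  41  39  38
171 167  79  50  49  60 137 225 243 245 229 153  77  48  40  40
172 177  88  49  47  53 113 199 227 231 214 151  94  67  51  54
173 189 106  54  47  47  81 143 168 168 153 127 108  92  71  92
174 213 138  66  46  44  63 108 123 124 117 106 100  98  91 135
175 232 169  83  49  45  57  91 105 108 101  87  82  91 115 163
176 233 182 107  66  54  57  69  82  92  94  93  95 110 141 173
177 234 203 140  88  69  63  69  92 108 113 114 113 110 109 114
178 237 221 166  99  67  56  67 101 114 117 117 109  96  81  65
179 238 233 181 101  57  45  57  89 104 106 109  98  77  55  46
180 239 232 178  92  49  40  44  66  94 106 128 141 115  70  44
181 239 232 187 106  56  44  39  65 126 176 208 218 183 110  54
182 239 235 208 136  83  59  43  62 147 227 240 242 227 150  66
183 239 238 228 165 103  66  47  52 142 232 241 245 241 182  82
scene 0.974 [ 9.16666667 -4.33333333] travel [ 0.0328 -0.0012]
```

```bash
python3 -c "
from h import *
print(close_job())"
```

```text
the job is handed in; nothing more can be done
None
```

I handed the job in with the pot standing upright mid-board and let go, and with the pointer measured within about 1 mm of the notch; no verdict came back.

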